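Unsnap the ring tray and stack it for packing up

ROBOT

A 6-joint arm with a two-finger parallel gripper is mounted at the origin on the work surface. World frame = base frame: x ahead of the robot, y to its left, z up, the work surface at z = 0. Lengths are in m, angles in degrees, forces in N, time in s.
With the tool pointing down it reaches from about 0.375 to 0.9 m from the base axis. Payload 3.1 kg.
Tool frame: the origin (TCP) lies at the very end of the fingers, on their centre line; the grasp point (between the pads) lies 19 mm behind it (bot.hold_point_z is the z of the grasp point in the tool frame, in m); z points along the fingers, y is the direction in which the jaws open and shut (so a half turn about z gives the same grasp; the last joint's range is limited). The gripper opens to 87 mm and grips with 3 to 60 N. Pads are 19 mm wide; open, the fingers measure 117 mm over their backs; the gripper's body (75 mm by 190 mm) begins 51 mm behind the grasp point.
Start: joints at [64.429, 30.224, 82.088, -0, 67.689, -10.227], TCP at [0.165, 0.603, 0.223] pointing down, gripper open.
Joint ranges: [-176.69, 176.69], [-43.24, 126.21], [12.49, 139.97], [-82, 262], [0, 151.66], [-163.58, 163.58]. Speed limits (degrees/s): [159.86, 159.86, 180, 180, 180, 180].

INTERFACE

Orientations are given as a 3x3 rotation matrix whose columns are the frame's x, y, z axes.
In Python, from rig import bot gives the robot as it stands.
- The arm moves only by the tool servo_tool, never from a script. Its argument "increments" is a list of rows, each a list of 3 entries, a list of its own where there are three numbers: the closure, from 0 (fully open) to 1 (shut), then the shift along the tool's x, y, z in mm, then the turn about the tool's z in degrees. In form: [[claw, [x, y, z], turn], ...]. A call has 1 to 5 rows; each row shifts and turns the commanded pose from where the row before left it, along the tool's axes as they then stand; what a row does not reach is not made up. A row lasts 1/8 s, in which the tool goes at most 62.5 mm and 10.7 degrees, less where a joint would pass 70% of its speed; a pose out of reach is approached as far as the arm can. A call with a gripper value outside its range is refused whole. The fingers move at their own pace and stop on an object; the grip force is fixed at half the most. Time passes only in rows, so rows that do not move let the fingers close. It gives the time, the measured TCP pose, the force and the opening at its end, in the units of the state.
- bot.read_state(): the state, without advancing time (a new reading comes with each control period).
- bot.capture(name): name is "side" or "top" or "wrist"; returns (picture, depth): 400x640x3 uint8, blue, green, red; 400x640 float32, m along the optical axis (not along the pixel's ray), 0 where there is no reading.
- bot.camera_info(name): a dict with "K" (3x3 intrinsics, pixels), "R" (3x3) and "t" (3): a world point X has camera coordinates R X + t; the wrist camera has in their place "mount" (4x4, takes a point from camera to tool coordinates, whose origin is the TCP and whose axes are the flange's). Camera axes: x right, y down, z forward; pixel columns grow to the right and rows downward; lengths in m; the calibration is good to about 2 mm. The wrist camera is an equidistant fisheye: a pixel r from the principal point sees the ray r / f radians off the axis. A picture is of the moment at which its call begins: read the wrist's pose just before it. camera_info takes no time and is no camera call.
- bot.hand_in(): hands the job in, once; it reports no verdict.
Trained networks look in the newest picture that a camera, given by its name, has taken for a name from the list of things; names that differ only in an ending like _2 or _b are one class to them, and where a whole thing is asked for, a point or a joint stands for the part that bears it (a point fixed in the world has none). Each returns a list of dicts, best first, with "p" (0 to 1); they miss things now and then, are a little off and sometimes report something else, mostly with a low value. They report only what shows in the picture. A call takes as long as a camera call. They do not tell look-alikes from the thing itself.
- bot.find_in(camera, thing): "bbox" ([left, top, right, bottom] in pixels, round what is visible of it).
- bot.trace(camera, thing): "region" (400x640 bool, what is visible of it) and "bbox" ([left, top, right, bottom] in pixels, round what is visible of it).
The state is a dict: "time_s": time; "joint_positions": joint angles; "qvel": joint speeds; "tau": joint torques, N m; "position": TCP position; "tcp_rot": TCP orientation; "force": force on the tool from outside, world axes, zero at the start; "moment": the same for the moment, N m; "opening": opening from 0.0 (shut) to 1.0 (fully open).
Only numpy, scipy, OpenCV 4.12 (cv2) and the standard library are available. Lean on these libraries where they do the work, as an engineer would, in place of code of your own. Each camera call takes 0.05 s, during which the arm holds its last target.

TASK

Pull the ring tray with the handle straight out of the sprung catch that holds it on the counter, then stack it on the bottom tray so that all four brass lugs drop into the corner sockets and it sits fully home, either way round; do not let go of it before it is home. Keep the tray level throughout so that no rings fall out, and leave the bottom tray and the other things on the counter where they are.

Things in the scene. Friction and masses are not known exactly. Their poses are not given: they have to be found in the camera images.
- carry_tray: Loose dark-wood ring tray with a pale handle, about 0.35 kg, balanced within 7 mm of under the handle. Origin: centre of the handle bar; x along the tray's length towards its brass tongue, y along the bar, z up. Bar 14 mm thick (x), 96 mm long (y), 26 mm tall, air under it, 8 mm end posts beyond. Tray 140 mm (x) by 110 mm (y), rim 30 mm and flat underside 52 mm below the origin; at the start level in the catch.
- tray_lugs (a point): Centre of the handled tray's four brass lugs' tips, 62 mm straight below the handle bar's centre, axes as the tray's. The lugs are round-ended, 10 mm diameter, 10 mm long, at x = +-56, y = +-41 mm; in the catch the tray stands on their tips on the counter.
- tray_tongue (a point): Centre of the round brass head (20 mm diameter, 12 mm tall) of the handled tray's tongue, 98 mm along +x from the handle bar's centre and 41 mm below it. The neck is 10 mm wide.
- dock: Fixed wooden catch block, clear cover. Origin: on the counter under the parked tray's centre; z up; x points from the parked tray into the block, which spans x 72 to 130 mm, y +-48 mm, 37 mm high. Two white sprung rollers behind the tongue's head hold it: the tray comes out only level, along -x of this frame. They snap open at a pull of 10 to 18 N within 15 mm; the tongue is clear of the block after 40 mm.
- bottom_tray_mid (a point): Loose dark-wood bottom tray, 0.9 kg, 140 (x) by 110 (y) by 34 mm high, no handle. The point is its centre, 17 mm up; z up. A square socket 14 mm wide, 13 mm deep, opens in the rim in each pale corner at x = +-56, y = +-41 mm. With the handled tray fully home on it (lugs in, either way round) the handle bar's centre is 69 mm straight above this point, its underside on the rim.
- ring_cone_mid (a point): Bystander: pale wooden ring cone standing up, 48 mm wide at its foot, 75 mm high; the point is half-way up.
- bead_jar_mid (a point): Bystander: small amber glass jar with a steel cap, 46 mm diameter, 55 mm high; the point is half-way up.
- gift_box_mid (a point): Bystander: small red closed gift box, 46 by 46 by 36 mm high; the point is its centre.
Things that resemble listed ones, but are neither listed nor needed, are in the scene too. Leave any green look-alike of the carry_tray alone.

How it is judged:
By the outcome, as a careful person would: the job done as asked, in the order asked, and still so for the second after the job is handed in, with the robot touching nothing.
It also fails if it takes over 48 s, if anything falls off the work surface, if the arm or the gripper's body presses on something with over 40 N, if the wrist force passes 120 N, or if a joint passes its speed limit or range.

## Working session

There is one attempt and no reset: what is moved stays moved. The work goes in short steps, Python scripts to look and compute and a tool call to move; the robot and the scene stay as the last step left them, time stands still between calls to the robot, and variables do not carry over. Pictures are saved under pics/ and viewed, and the job is handed in when it is done.

Besides the shell and the picture viewer there is one more tool, called after "Request:" as name(argument=value, ...) on one line, values as JSON. servo_tool: Moves the arm, as the interface text tells. Its arguments: {"type":"object","properties":{"increments":{"type":"array","items":{"type":"array"}}},"required":["increments"]}

```bash
ls; mkdir -p pics
python3 - <<'E'
from rig import bot
import cv2,numpy as np
s=bot.read_state();print(s['time_s'],s['position'],s['tcp_rot'],s['force'],s['opening'],bot.hold_point_z)
for n in ['side','top']:
    im,d=bot.capture(n);cv2.imwrite(f'pics/{n}0.png',im);np.save(f'pics/{n}0.npy',d)
    i=bot.camera_info(n);print(n,{k:np.round(v,4).tolist() for k,v in i.items()})
    for t in ['carry_tray','tray_tongue','dock','bottom_tray_mid','ring_cone_mid','bead_jar_mid','gift_box_mid']:
        print(t,[(np.round(r['bbox']).tolist(),round(r['p'],2)) for r in bot.find_in(n,t)])
E
```

```text
pics
0.0 [0.1650289  0.6020476  0.22158555] [[-9.64361371e-01  2.64587017e-01 -9.25820796e-04]
 [ 2.64588366e-01  9.64359490e-01 -1.94166807e-03]
 [ 3.79083907e-04 -2.11743110e-03 -9.99997686e-01]] [0.81066521 0.64871213 0.1382957 ] 0.9990375849388514 -0.0187
side {'K': [[370.0575, 0.0, 317.23], [0.0, 370.0575, 197.9916], [0.0, 0.0, 1.0]], 'R': [[0.9971, -0.0739, 0.0179], [-0.0216, -0.5013, -0.865], [0.0729, 0.8621, -0.5015]], 't': [-0.4517, 0.1196, 0.7499]}
carry_tray [([334.0, 173.0, 396.0, 220.0], 0.66), ([200.0, 149.0, 264.0, 191.0], 0.55)]
tray_tongue [([202.0, 151.0, 267.0, 196.0], 0.83), ([332.0, 176.0, 396.0, 220.0], 0.66)]
dock [([396.0, 188.0, 422.0, 224.0], 0.96)]
bottom_tray_mid [([350.0, 276.0, 448.0, 338.0], 0.88)]
ring_cone_mid [([301.0, 138.0, 318.0, 168.0], 0.55)]
bead_jar_mid [([410.0, 218.0, 436.0, 252.0], 0.67)]
gift_box_mid [([307.0, 233.0, 330.0, 261.0], 0.65), ([340.0, 172.0, 396.0, 221.0], 0.56)]
top {'K': [[398.6633, 0.0, 321.395], [0.0, 398.6633, 194.8908], [0.0, 0.0, 1.0]], 'R': [[-0.0164, -0.9993, -0.0335], [-0.9878, 0.0214, -0.1543], [0.1549, 0.0305, -0.9875]], 't': [0.1235, 0.4699, 0.9962]}
carry_tray [([208.0, 255.0, 274.0, 327.0], 0.82), ([278.0, 125.0, 330.0, 182.0], 0.6)]
tray_tongue []
dock [([410.0, 132.0, 459.0, 186.0], 0.68), ([292.0, 107.0, 330.0, 131.0], 0.56)]
bottom_tray_mid [([410.0, 128.0, 457.0, 186.0], 0.74)]
ring_cone_mid [([282.0, 124.0, 330.0, 185.0], 0.66), ([195.0, 198.0, 211.0, 213.0], 0.64)]
bead_jar_mid [([358.0, 107.0, 371.0, 131.0], 0.81)]
gift_box_mid [([361.0, 194.0, 382.0, 214.0], 0.83)]
```

View pics/side0.png

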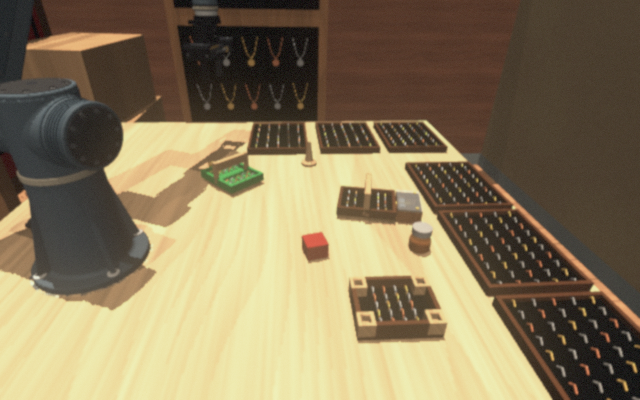

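View pics/top0.png

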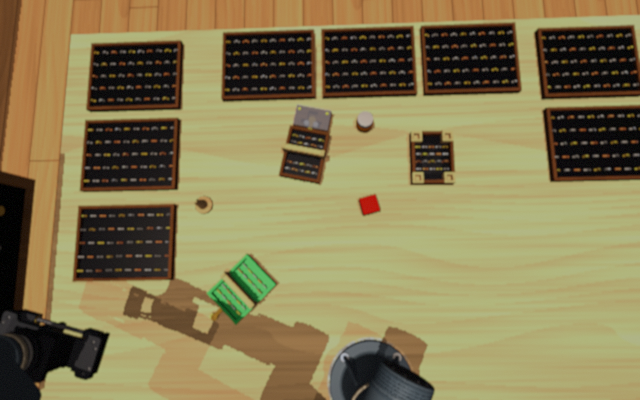

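Two handled trays are in view. The green one, at side (232,177) and top (242,288), is the look-alike. The dark-wood one with a pale handle, at side (368,198) and top (305,153), sits in the catch at top (313,117), so it fits the description. The bottom tray, with four pale corners, is at top (433,157). I'll confirm in an enlarged crop.

```bash
cat > h.py <<'E'
import numpy as np,cv2
from rig import bot
def world(n,u,v,d):
    i=bot.camera_info(n);K,R,t=[np.array(i[k]) for k in('K','R','t')]
    c=np.array([(u-K[0,2])/K[0,0],(v-K[1,2])/K[1,1],1])*d
    return R.T@(c-t)
def onplane(n,u,v,z):
    i=bot.camera_info(n);K,R,t=[np.array(i[k]) for k in('K','R','t')]
    r=R.T@np.array([(u-K[0,2])/K[0,0],(v-K[1,2])/K[1,1],1]);o=-R.T@t
    return o+r*(z-o[2])/r[2]
def cloud(n,d):
    i=bot.camera_info(n);K,R,t=[np.array(i[k]) for k in('K','R','t')]
    v,u=np.mgrid[:400,:640];c=np.stack([(u-K[0,2])/K[0,0]*d,(v-K[1,2])/K[1,1]*d,d],-1)
    return (c-t)@R
E
python3 - <<'E'
from h import *
im=cv2.imread('pics/top0.png');d=np.load('pics/top0.npy')
a=cv2.resize(im[95:195,270:470],None,fx=4,fy=4,interpolation=cv2.INTER_CUBIC);cv2.imwrite('pics/c1.png',a)
P=cloud('top',d)
for n,(l,t,r,b) in {'carry':(278,125,331,184),'dock':(290,104,335,132),'bottom':(405,128,460,190)}.items():
    q=P[t:b,l:r].reshape(-1,3)
    for lo,hi in ((.02,.029),(.029,.034),(.034,.045),(.045,.08)):
        m=q[(q[:,2]>lo)&(q[:,2]<hi)]
        if len(m)>15: print(n,lo,len(m),m.mean(0).round(3),[np.round(x,3).tolist() for x in cv2.minAreaRect(m[:,:2].astype(np.float32)*1000)])
E
```

```text
carry 0.02 547 [0.59  0.158 0.023] [[594.496, 157.145], [109.703, 155.329], 77.432]
carry 0.029 463 [0.591 0.158 0.032] [[594.695, 157.871], [110.461, 155.283], 77.665]
carry 0.034 144 [0.62  0.136 0.036] [[595.028, 157.177], [108.932, 156.243], 77.578]
carry 0.045 322 [0.585 0.159 0.071] [[586.99, 159.217], [109.72, 15.131], 77.751]
dock 0.02 52 [0.659 0.152 0.025] [[661.459, 133.431], [47.449, 114.496], 16.307]
dock 0.029 167 [0.665 0.148 0.032] [[682.328, 142.023], [107.605, 70.798], 88.293]
dock 0.034 692 [0.686 0.137 0.037] [[676.306, 140.023], [96.989, 79.68], 77.413]
bottom 0.02 315 [ 0.572 -0.179  0.024] [[569.234, -175.779], [105.18, 139.952], 89.009]
bottom 0.029 359 [ 0.566 -0.18   0.032] [[570.96, -179.027], [111.371, 140.915], 88.659]
bottom 0.034 404 [ 0.572 -0.178  0.036] [[570.299, -178.538], [110.696, 140.678], 88.977]
```

View pics/c1.png

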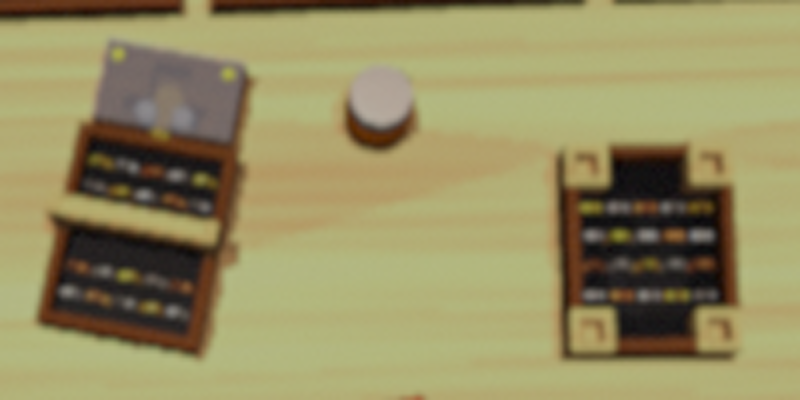

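The crop confirms it. The dark tray with the pale bar sits at crop (135,225) with its tongue in the clear-covered catch at crop (170,90). The bottom tray, with four pale socket corners, is at crop (650,250). I'll go above it first for a wrist look.

```bash
cat >> h.py <<'E'
def plan(tx,ty,tz,tyaw,n,s=None):
    """tyaw: desired world angle of tool y (deg), mod 180 handled by caller"""
    s=s or bot.read_state(); R=np.array(s['tcp_rot']);p=np.array(s['position'])
    yaw=np.degrees(np.arctan2(R[1,1],R[0,1]))
    dt=-((tyaw-yaw+180)%360-180)
    D=(np.array([tx,ty,tz])-p)*1000/n
    for k in range(n):
        a=np.radians(yaw-dt*k/n); y=np.array([np.cos(a),np.sin(a),0]);z=np.array([0,0,-1]);x=np.cross(y,z)
        print(np.round([D@x,D@y,D@z],1).tolist(),round(dt/n,2))
E
python3 -c "
from h import *
plan(.587,.159,.2,-12.3,13)"
```

```text
[-40.3, -24.3, 1.7] 6.69
[-42.9, -19.5, 1.7] 6.69
[-44.8, -14.3, 1.7] 6.69
[-46.2, -9.0, 1.7] 6.69
[-46.9, -3.6, 1.7] 6.69
[-47.0, 1.9, 1.7] 6.69
[-46.5, 7.4, 1.7] 6.69
[-45.3, 12.7, 1.7] 6.69
[-43.5, 17.9, 1.7] 6.69
[-41.1, 22.9, 1.7] 6.69
[-38.2, 27.5, 1.7] 6.69
[-34.7, 31.8, 1.7] 6.69
[-30.8, 35.6, 1.7] 6.69
```

Request:
servo_tool(increments=[[0,[-40,-24,2],6.7],[0,[-43,-19.5,2],6.7],[0,[-45,-14,2],6.7],[0,[-46,-9,2],6.7],[0,[-47,-3.5,2],6.7]])

```text
time_s: 1.42
position: [0.3286, 0.4317, 0.2127]
tcp_rot: [[-0.655, 0.755, 0.001], [0.755, 0.655, 0.0], [-0.0, 0.001, -1.0]]
force: [0.1, 0.0, 0.2]
opening: 1.0
```

Request:
servo_tool(increments=[[0,[-47,2,2],6.7],[0,[-46.5,7.5,2],6.7],[0,[-45,13,2],6.7],[0,[-43.5,18,2],6.7],[0,[-41,23,2],6.7]])

```text
time_s: 2.05
position: [0.491, 0.2615, 0.2027]
tcp_rot: [[-0.129, 0.992, 0.001], [0.992, 0.129, 0.0], [0.0, 0.001, -1.0]]
force: [0.9, -0.1, -1.0]
opening: 0.998
```

Request:
servo_tool(increments=[[0,[-38,27.5,2],6.7],[0,[-35,32,1],6.7],[0,[-31,35.5,0],6.7],[0,[0,0,0],0]])

```text
time_s: 2.55
position: [0.59, 0.157, 0.1996]
tcp_rot: [[0.22, 0.976, 0.003], [0.976, -0.22, -0.0], [0.0, 0.003, -1.0]]
force: [0.6, 0.0, -0.2]
opening: 0.999
```

Run:
```python
from h import *
s=bot.read_state();print(s['time_s'],s['position'],np.round(s['tcp_rot'],4).tolist(),s['force'])
im,d=bot.capture('wrist');cv2.imwrite('pics/w1.png',im);np.savez('pics/w1.npz',d=d,p=s['position'],R=s['tcp_rot'])
print({k:np.round(v,4).tolist() for k,v in bot.camera_info('wrist').items()})
for t in ['carry_tray','tray_tongue','dock']:
    print(t,[(np.round(r['bbox']).tolist(),round(r['p'],2)) for r in bot.find_in('wrist',t)])
plan(.570,-.178,.2,-1,8)
```

```text
2.55 [0.58998583 0.15696608 0.19962725] [[0.2199, 0.9755, 0.0027], [0.9755, -0.2199, -0.0005], [0.0001, 0.0028, -1.0]] [ 0.57993538  0.04523399 -0.21267757]
{'K': [[309.7069, 0.0, 317.675], [0.0, 309.7069, 199.6244], [0.0, 0.0, 1.0]], 'mount': [[0.0002, -0.9622, -0.2725, 0.0736], [1.0, 0.0001, 0.0006, 0.0001], [-0.0006, -0.2725, 0.9622, -0.1632], [0.0, 0.0, 0.0, 1.0]]}
carry_tray [([15.0, 73.0, 98.0, 188.0], 0.82), ([247.0, 132.0, 381.0, 246.0], 0.74)]
tray_tongue [([246.0, 128.0, 382.0, 244.0], 0.92), ([13.0, 76.0, 102.0, 185.0], 0.9)]
dock [([377.0, 134.0, 434.0, 225.0], 0.61)]
[-41.8, 7.1, -0.1] -1.42
[-41.9, 6.1, -0.1] -1.42
[-42.1, 5.0, -0.1] -1.42
[-42.2, 4.0, -0.1] -1.42
[-42.3, 3.0, -0.1] -1.42
[-42.3, 1.9, -0.1] -1.42
[-42.4, 0.9, -0.1] -1.42
[-42.4, -0.2, -0.1] -1.42
```

View pics/w1.png

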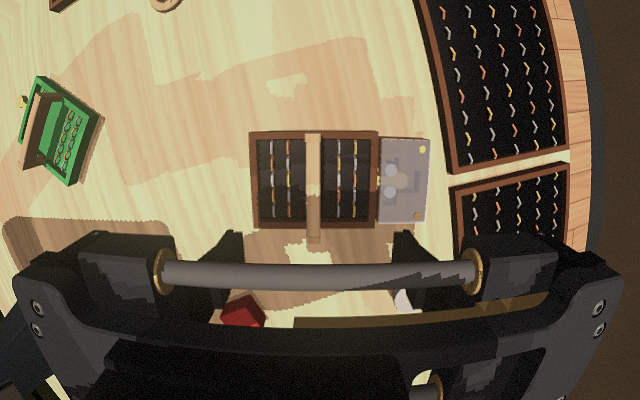

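The wrist picture shows the dark tray at (313,178), its bar at (314,180) and the catch at (404,180). The green tray is far off at (62,130). Next I'll look from above the bottom tray.

Request:
servo_tool(increments=[[0,[-42,7,0],-1.4],[0,[-42,6,0],-1.4],[0,[-42,5,0],-1.4],[0,[-42,4,0],-1.4],[0,[-42,3,0],-1.4]])

```text
time_s: 3.38
position: [0.5757, -0.0512, 0.1998]
tcp_rot: [[0.092, 0.996, -0.0], [0.996, -0.092, 0.0], [0.0, -0.0, -1.0]]
force: [0.9, -0.4, 0.5]
opening: 0.998
```

Request:
servo_tool(increments=[[0,[-42,2,0],-1.4],[0,[-42,1,0],-1.4],[0,[-42,0,0],-1.4],[0,[0,0,0],0]])

```text
time_s: 3.88
position: [0.5705, -0.1791, 0.1998]
tcp_rot: [[0.024, 1.0, 0.001], [1.0, -0.024, -0.001], [-0.001, 0.001, -1.0]]
force: [-0.3, 0.1, -0.0]
opening: 1.001
```

```bash
cat >> h.py <<'E'
def wcloud(d,p,R):
    i=bot.camera_info('wrist');K,M=np.array(i['K']),np.array(i['mount'])
    v,u=np.mgrid[:400,:640];x=(u-K[0,2])/K[0,0];y=(v-K[1,2])/K[1,1];th=np.hypot(x,y)+1e-9
    f=np.tan(th)/th
    c=np.stack([x*f*d,y*f*d,d],-1)
    return (c@M[:3,:3].T+M[:3,3])@np.array(R).T+np.array(p)
E
python3 - <<'E'
from h import *
s=bot.read_state();print(s['time_s'],s['position'])
im,d=bot.capture('wrist');cv2.imwrite('pics/w2.png',im);np.savez('pics/w2.npz',d=d,p=s['position'],R=s['tcp_rot'])
P=wcloud(d,s['position'],s['tcp_rot'])
def rect(P,m): 
    return [np.round(x,2).tolist() for x in cv2.minAreaRect(P[m][:,:2].astype(np.float32)*1000)],m.sum(),np.round(P[m].mean(0),4)
def reg(P,c,r,lo,hi): return (np.hypot(P[...,0]-c[0],P[...,1]-c[1])<r)&(P[...,2]>lo)&(P[...,2]<hi)
for lo,hi in((-.005,.005),(.028,.04),(.031,.037)): print('bot',rect(P,reg(P,(.57,-.178),.11,lo,hi)))
z=np.load('pics/w1.npz');Q=wcloud(z['d'],z['p'],z['R'])
Q[:140*0]
for lo,hi in((-.005,.005),(.065,.085),(.07,.08)): print('bar',rect(Q,reg(Q,(.587,.159),.08,lo,hi)))
for lo,hi in((.027,.036),): 
    m=reg(Q,(.587,.159),.09,lo,hi); ax=np.array([.977,-.214]);m&=((Q[...,:2]-[.587,.159])@ax<.069);print('rim',rect(Q,m))
m=reg(Q,(.68,.14),.065,.033,.045);print('dock',rect(Q,m))
E
```

```text
3.875 [ 0.57051796 -0.17906127  0.1997646 ]
bot ([[570.11, -177.95], [219.23, 219.5], 63.36], np.int64(12257), array([ 0.5712, -0.1621,  0.0011]))
bot ([[569.17, -179.72], [110.95, 141.01], 89.21], np.int64(4177), array([ 0.5705, -0.1786,  0.0345]))
bot ([[569.17, -179.72], [110.95, 141.01], 89.21], np.int64(3904), array([ 0.5704, -0.178 ,  0.0348]))
bar ([[573.08, 164.26], [159.75, 129.64], 69.28], np.int64(1879), array([0.5955, 0.2014, 0.0011]))
bar ([[585.9, 158.97], [109.58, 14.14], 77.38], np.int64(1677), array([0.5867, 0.1614, 0.0756]))
bar ([[585.9, 158.97], [109.58, 14.14], 77.38], np.int64(1677), array([0.5867, 0.1614, 0.0756]))
rim ([[585.67, 159.09], [110.97, 140.28], 77.49], np.int64(3610), array([0.5868, 0.1613, 0.0321]))
dock ([[676.55, 140.71], [109.1, 78.47], 79.97], np.int64(4550), array([0.6816, 0.1395, 0.0377]))
```

View pics/w2.png

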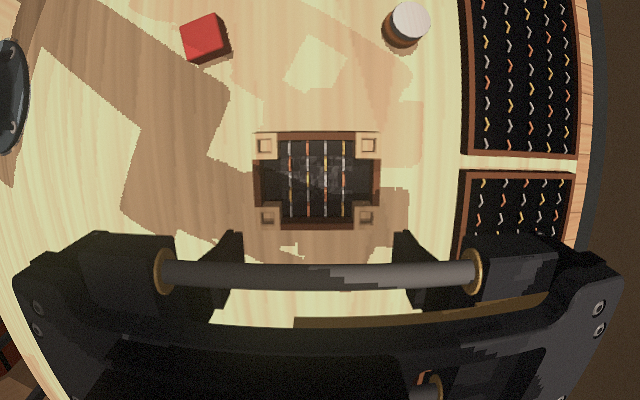

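The wrist depth gives rectangles that match the given sizes:
- **Bottom tray:** 141x111 mm, centre (0.5692, -0.1797), yaw -0.8°, rim at about 34 mm.
- **Carry tray:** 140x111 mm, bar centre (0.5858, 0.159), yaw -12.6°, bar top at 75 mm.

The top camera agrees to about 1 mm. The sockets show at (265,146), (369,145), (267,216) and (366,216). Now I'll go back to grasp.

```bash
python3 -c "
from h import *
plan(.5858,.159,.12,-12.55,8)"
```

```text
[42.1, 1.0, 10.0] 1.41
[42.1, -0.0, 10.0] 1.41
[42.1, -1.1, 10.0] 1.41
[42.0, -2.1, 10.0] 1.41
[42.0, -3.1, 10.0] 1.41
[41.9, -4.2, 10.0] 1.41
[41.8, -5.2, 10.0] 1.41
[41.6, -6.2, 10.0] 1.41
```

Request:
servo_tool(increments=[[0,[42,1,10],1.4],[0,[42,0,10],1.4],[0,[42,-1,10],1.4],[0,[42,-2,10],1.4],[0,[42,-3,10],1.4]])

```text
time_s: 4.55
position: [0.5793, 0.0362, 0.1494]
tcp_rot: [[0.141, 0.99, -0.001], [0.99, -0.141, 0.001], [0.001, -0.001, -1.0]]
force: [-0.1, 0.7, 0.1]
opening: 1.0
```

Request:
servo_tool(increments=[[0,[42,-4,10],1.4],[0,[42,-5,10],1.4],[0,[41.5,-6,10],1.4],[0,[0,0,0],0]])

```text
time_s: 5.05
position: [0.5841, 0.1636, 0.1188]
tcp_rot: [[0.209, 0.978, -0.002], [0.978, -0.209, 0.001], [0.0, -0.003, -1.0]]
force: [-0.5, -0.6, -0.2]
opening: 1.0
```

```bash
python3 -c "
from h import *
s=bot.read_state();print(s['position'],np.round(s['tcp_rot'],4).tolist(),s['force'])
plan(.5858,.159,.042,-12.55,3)
z=np.load('pics/w1.npz');Q=wcloud(z['d'],z['p'],z['R'])
ax=np.array([.976,-.217]);ay=np.array([.217,.976]);e=Q[...,:2]-[.5858,.159]
m=(abs(e@ax)<.06)&(abs(e@ax)>.01)&(abs(e@ay)<.045);print(np.percentile(Q[m][:,2],[1,50,95,99]))
"
```

```text
[0.58414742 0.16361408 0.11882943] [[0.2085, 0.978, -0.0025], [0.978, -0.2085, 0.0006], [0.0001, -0.0026, -1.0]] [-0.54208084 -0.61726705 -0.17771897]
[-1.4, 0.9, 25.6] 0.17
[-1.4, 0.9, 25.6] 0.17
[-1.4, 0.9, 25.6] 0.17
[0.01883406 0.29443902 0.32221024 0.3245298 ]
```

Request:
servo_tool(increments=[[0,[-4.5,2.5,20],0.5],[0,[0,0,20],0],[0,[0,0,20],0],[0,[0,0,0],0]])

```text
time_s: 5.55
position: [0.5861, 0.1539, 0.0585]
tcp_rot: [[0.223, 0.975, -0.004], [0.975, -0.223, -0.0], [-0.001, -0.004, -1.0]]
force: [-1.0, 0.4, 0.9]
opening: 0.999
```

```bash
python3 -c "
from h import *
s=bot.read_state();print(s['position'],np.round(s['tcp_rot'],4).tolist(),s['force'])
plan(.5858,.159,.042,-12.55,1)
im,d=bot.capture('wrist');cv2.imwrite('pics/w3.png',im)
"
```

```text
[0.58605613 0.15386848 0.05852783] [[0.2231, 0.9748, -0.004], [0.9748, -0.2231, -0.0004], [-0.0013, -0.0038, -1.0]] [-0.95890738  0.4386763   0.8963825 ]
[4.9, -1.4, 16.5] -0.34
```

View pics/w3.png

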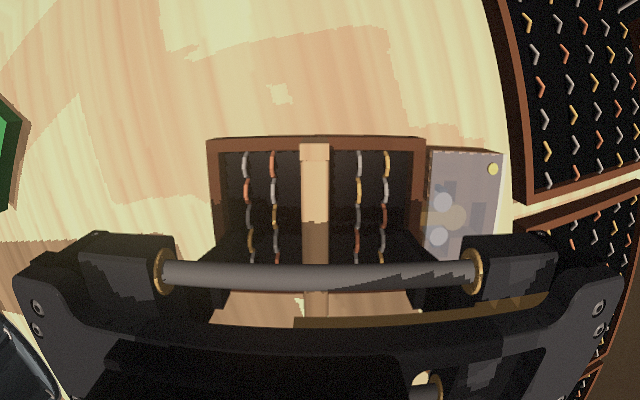

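The bar lies central between the open fingers at (314,200). I'll correct the 5 mm along the bar and go down.

Request:
servo_tool(increments=[[0,[5,-1.5,8],-0.3],[0,[0,0,8],0],[0,[0,0,0],0],[0,[0,0,0],0]])

```text
time_s: 6.1
position: [0.5878, 0.159, 0.0436]
tcp_rot: [[0.219, 0.976, 0.0], [0.976, -0.219, 0.0], [0.0, 0.0, -1.0]]
force: [-0.5, -0.4, 0.0]
opening: 1.0
```

```bash
python3 -c "
from h import *
s=bot.read_state();print(s['position'],np.round(s['tcp_rot'],4).tolist(),s['force'])
plan(.5858,.159,.042,-12.55,1)
"
```

```text
[0.58779724 0.15901131 0.04362241] [[0.2189, 0.9758, 0.0002], [0.9758, -0.2189, 0.0], [0.0, 0.0002, -1.0]] [-0.51654435 -0.37063909  0.00467261]
[-0.4, -1.9, 1.6] -0.09
```

Request:
servo_tool(increments=[[0,[0,-1.5,1.5],0],[0.5,[0,0,0],0],[1,[0,0,0],0],[1,[0,0,0],0],[1,[0,0,0],0]])

```text
time_s: 6.72
position: [0.5863, 0.1593, 0.0421]
tcp_rot: [[0.219, 0.976, 0.0], [0.976, -0.219, 0.0], [0.0, 0.0, -1.0]]
force: [-0.5, -0.6, 0.4]
opening: 0.63
```

Request:
servo_tool(increments=[[1,[0,0,0],0],[1,[0,0,0],0]])

```text
time_s: 6.98
position: [0.5862, 0.1593, 0.042]
tcp_rot: [[0.219, 0.976, 0.0], [0.976, -0.219, 0.0], [0.0, 0.0, -1.0]]
force: [0.2, -0.3, -0.6]
opening: 0.402
```

Request:
servo_tool(increments=[[1,[0,0,0],0],[1,[0,0,0],0],[1,[0,0,0],0],[1,[0,0,0],0]])

```text
time_s: 7.48
position: [0.5862, 0.1593, 0.042]
tcp_rot: [[0.219, 0.976, -0.0], [0.976, -0.219, -0.0], [-0.0, -0.0, -1.0]]
force: [0.2, -0.3, -0.3]
opening: 0.156
```

Gripped: the opening of 0.156 is about 14 mm. Now I'll pull straight out along tool -y.

Request:
servo_tool(increments=[[1,[0,0,0],0],[1,[0,-2,0],0],[1,[0,-2,0],0],[1,[0,-2,0],0]])

```text
time_s: 7.98
position: [0.5852, 0.1599, 0.0422]
tcp_rot: [[0.219, 0.976, 0.01], [0.976, -0.219, -0.001], [0.002, 0.01, -1.0]]
force: [10.7, -3.6, -9.6]
opening: 0.154
```

Request:
servo_tool(increments=[[1,[0,-1.5,1],0],[1,[0,-1.5,0.5],0]])

```text
time_s: 8.22
position: [0.5852, 0.16, 0.042]
tcp_rot: [[0.219, 0.976, 0.016], [0.976, -0.219, -0.001], [0.002, 0.016, -1.0]]
force: [13.0, -5.9, -2.6]
opening: 0.156
```

Request:
servo_tool(increments=[[1,[0,-1.5,0.3],0],[1,[0,-1.5,0],0]])

```text
time_s: 8.48
position: [0.5841, 0.1606, 0.042]
tcp_rot: [[0.219, 0.976, 0.02], [0.976, -0.219, -0.001], [0.004, 0.02, -1.0]]
force: [14.8, -4.6, -5.2]
opening: 0.158
```

Request:
servo_tool(increments=[[1,[0,-1.5,0.4],0],[1,[0,-1.5,0],0]])

```text
time_s: 8.72
position: [0.5813, 0.1616, 0.042]
tcp_rot: [[0.219, 0.975, 0.02], [0.976, -0.219, -0.0], [0.004, 0.02, -1.0]]
force: [12.6, -3.2, -2.2]
opening: 0.154
```

Request:
servo_tool(increments=[[1,[0,-1,0],0],[1,[0,-1,0],0],[1,[0,-1,0],0]])

```text
time_s: 9.1
position: [0.575, 0.1628, 0.0419]
tcp_rot: [[0.219, 0.976, 0.013], [0.976, -0.219, 0.0], [0.003, 0.013, -1.0]]
force: [6.9, -1.3, 4.1]
opening: 0.158
```

Request:
servo_tool(increments=[[1,[0,-2,-1],0],[1,[0,-2,-0.7],0],[1,[0,-2,0],0]])

```text
time_s: 9.48
position: [0.5625, 0.1647, 0.0419]
tcp_rot: [[0.218, 0.976, 0.0], [0.976, -0.218, -0.0], [-0.0, 0.0, -1.0]]
force: [1.0, -1.3, 3.7]
opening: 0.158
```

The catch has snapped open and the tool is level at 24 mm out. I'll continue straight out to about 50 mm.

Request:
servo_tool(increments=[[1,[0,-6,-0.3],0],[1,[0,-8,0],0],[1,[0,-8,0],0],[1,[0,-6,0],0],[1,[0,0,0],0]])

```text
time_s: 10.1
position: [0.5338, 0.1711, 0.0419]
tcp_rot: [[0.219, 0.976, -0.003], [0.976, -0.219, 0.0], [-0.0, -0.003, -1.0]]
force: [-0.6, 0.0, 4.4]
opening: 0.159
```

```bash
python3 -c "
from h import *
s=bot.read_state();print(s['position'],np.round(s['tcp_rot'],4).tolist(),s['force'])
im,d=bot.capture('wrist');cv2.imwrite('pics/w4.png',im)
im,d=bot.capture('side');cv2.imwrite('pics/s4.png',cv2.resize(im[130:330,260:480],None,fx=3,fy=3))
"
```

```text
[0.53384561 0.17107914 0.04190061] [[0.2188, 0.9758, -0.0027], [0.9758, -0.2188, 0.0002], [-0.0004, -0.0027, -1.0]] [-0.61111712  0.00883787  4.35105124]
```

View pics/w4.png

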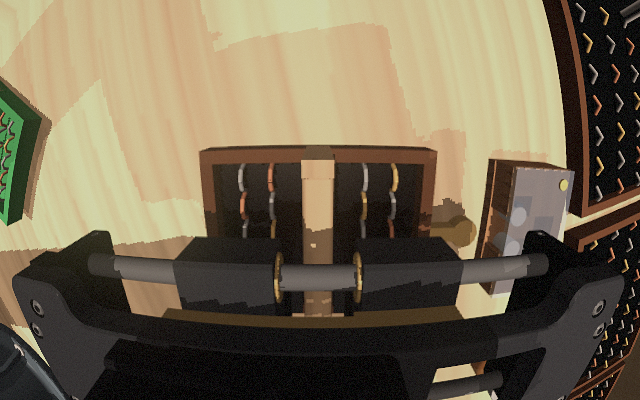

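View pics/s4.png

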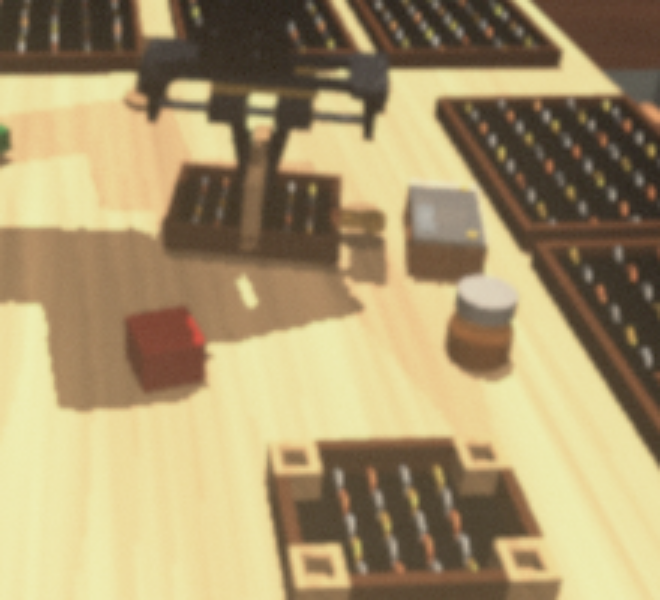

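The tongue head at wrist (458,230) is clear of the catch. In the side crop the tray sits level, the jar, box and bottom tray haven't moved, and the rings are in. I'll lift.

Request:
servo_tool(increments=[[1,[0,0,-3],0],[1,[0,0,-8],0],[1,[0,0,-16],0],[1,[0,0,-20],0],[1,[0,0,-20],0]])

```text
time_s: 10.82
position: [0.5353, 0.1706, 0.1101]
tcp_rot: [[0.219, 0.976, -0.0], [0.976, -0.219, -0.0], [-0.0, -0.0, -1.0]]
force: [0.5, 0.6, -3.2]
opening: 0.156
```

Request:
servo_tool(increments=[[1,[0,0,-16],0],[1,[0,0,-8],0],[1,[0,0,0],0],[1,[0,0,0],0]])

```text
time_s: 11.32
position: [0.5349, 0.1706, 0.1323]
tcp_rot: [[0.219, 0.976, -0.002], [0.976, -0.219, -0.0], [-0.001, -0.001, -1.0]]
force: [-0.3, 0.2, -3.6]
opening: 0.155
```

Run:
```python
from h import *
s=bot.read_state();print(s['time_s'],s['position'],np.round(s['tcp_rot'],4).tolist(),s['force'],s['moment'])
im,d=bot.capture('wrist');cv2.imwrite('pics/w5.png',im);np.savez('pics/w5.npz',d=d,p=s['position'],R=s['tcp_rot'])
Q=wcloud(d,s['position'],s['tcp_rot'])
p=s['position'];e=Q[...,:2]-p[:2];R=np.array(s['tcp_rot'])
ex=e@R[:2,0];ey=e@R[:2,1]
for nm,m in {'rim':(abs(Q[...,2]-(p[2]-.010))<.006)&(abs(ey)<.08)&(ex<.07)&(ex>.02)}.items():
    # plane fit in tool axes
    A=np.c_[ex[m],ey[m],np.ones(m.sum())];c=np.linalg.lstsq(A,Q[m][:,2],rcond=None)[0]
    print(nm,m.sum(),c,'ey',ey[m].min(),ey[m].max(),'ex',ex[m].min(),ex[m].max(),'y-',np.median(Q[m&(ey<-.05)][:,2]),'y+',np.median(Q[m&(ey>.05)][:,2]))
plan(.5693,-.1793,.132,-.8,10)
```

```text
11.325 [0.53488328 0.17061475 0.13226211] [[0.219, 0.9757, -0.0015], [0.9757, -0.219, -0.0002], [-0.0005, -0.0015, -1.0]] [-0.34271923  0.22898192 -3.63099024] [-0.05007136  0.05357965 -0.00343164]
rim 5086 [ 0.05767921 -0.00439254  0.11970399] ey -0.07018360581229799 0.07052438990310696 ex 0.020011634968621624 0.05493098772809119 y- 0.12318046671994938 y+ 0.12265797775924124
[-33.4, 11.0, 0.0] -1.18
[-33.6, 10.3, 0.0] -1.18
[-33.8, 9.6, 0.0] -1.18
[-34.0, 8.9, 0.0] -1.18
[-34.2, 8.2, 0.0] -1.18
[-34.3, 7.5, 0.0] -1.18
[-34.5, 6.8, 0.0] -1.18
[-34.6, 6.1, 0.0] -1.18
[-34.7, 5.4, 0.0] -1.18
[-34.9, 4.7, 0.0] -1.18
```

View pics/w5.png

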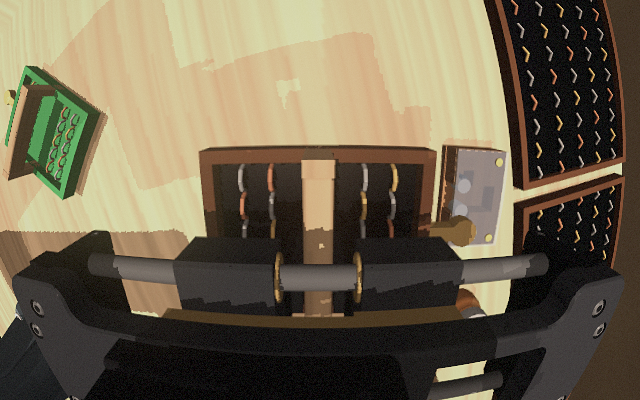

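The hanging tray is level (rim slope -0.25°) and centred on the tool: its rim spans ±70 mm, with the far edge at 55 mm. I'll carry it over gently, with the tongue toward +x.

Request:
servo_tool(increments=[[1,[-10,3.5,0],-0.4],[1,[-20,6.5,0],-0.8],[1,[-30,10,0],-1.2],[1,[-34,10,0],-1.2],[1,[-34,9,0],-1.2]])

```text
time_s: 12.0
position: [0.5499, 0.0359, 0.1324]
tcp_rot: [[0.136, 0.991, -0.001], [0.991, -0.136, -0.0], [-0.0, -0.001, -1.0]]
force: [-0.2, 0.7, -2.6]
opening: 0.159
```

Request:
servo_tool(increments=[[1,[-34,8.5,0],-1.2],[1,[-34,8,0],-1.2],[1,[-34,7,0],-1.2],[1,[-34,6,0],-1.2],[1,[-34,5,0],-1.2]])

```text
time_s: 12.62
position: [0.5678, -0.1368, 0.1323]
tcp_rot: [[0.032, 0.999, -0.001], [0.999, -0.032, 0.0], [0.0, -0.001, -1.0]]
force: [-0.7, 0.4, -2.8]
opening: 0.163
```

Request:
servo_tool(increments=[[1,[-25,4,0],-0.9],[1,[-12,2,0],0],[1,[-4,0,0],0],[1,[0,0,0],0],[1,[0,0,0],0]])

```text
time_s: 13.25
position: [0.5729, -0.1749, 0.1328]
tcp_rot: [[0.015, 1.0, -0.001], [1.0, -0.015, 0.001], [0.001, -0.001, -1.0]]
force: [-0.4, -0.0, -3.0]
opening: 0.16
```

Run:
```python
from h import *
s=bot.read_state();print(s['time_s'],s['position'],np.round(s['tcp_rot'],4).tolist(),s['force'],s['opening'])
plan(.5693,-.1793,.132,-.8,1)
```

```text
13.25 [ 0.57285052 -0.17493661  0.13278574] [[0.0154, 0.9999, -0.0006], [0.9999, -0.0154, 0.0006], [0.0006, -0.0007, -1.0]] [-0.37378242 -0.00558406 -2.97090517] 0.1600153254704804
[-4.4, -3.5, 0.8] -0.08
```

Request:
servo_tool(increments=[[1,[-4.5,-3.5,10],-0.1],[1,[0,0,14],0],[1,[0,0,12],0],[1,[0,0,7],0],[1,[0,0,0],0]])

```text
time_s: 13.88
position: [0.5691, -0.1803, 0.0888]
tcp_rot: [[0.015, 1.0, -0.002], [1.0, -0.015, 0.001], [0.001, -0.002, -1.0]]
force: [0.3, 0.5, -3.7]
opening: 0.158
```

Request:
servo_tool(increments=[[1,[0,0,0],0],[1,[0,0,0],0]])

```text
time_s: 14.12
position: [0.57, -0.1807, 0.0904]
tcp_rot: [[0.015, 1.0, 0.001], [1.0, -0.015, -0.001], [-0.001, 0.001, -1.0]]
force: [0.1, -1.2, -3.9]
opening: 0.16
```

Run:
```python
from h import *
s=bot.read_state();print(s['time_s'],s['position'],np.round(s['tcp_rot'],4).tolist(),s['force'],s['opening'])
plan(.5693,-.1793,.085,-.8,1)
im,d=bot.capture('side');cv2.imwrite('pics/s6.png',cv2.resize(im[220:360,310:480],None,fx=4,fy=4,interpolation=cv2.INTER_CUBIC))
im,d=bot.capture('wrist');cv2.imwrite('pics/w6.png',im);np.savez('pics/w6.npz',d=d,p=s['position'],R=s['tcp_rot'])
```

```text
14.125 [ 0.56997084 -0.18074662  0.09036846] [[0.0147, 0.9999, 0.001], [0.9999, -0.0147, -0.0005], [-0.0005, 0.001, -1.0]] [ 0.10315851 -1.16097841 -3.93043712] 0.16048731514756467
[1.4, -0.7, 5.4] -0.04
```

View pics/s6.png

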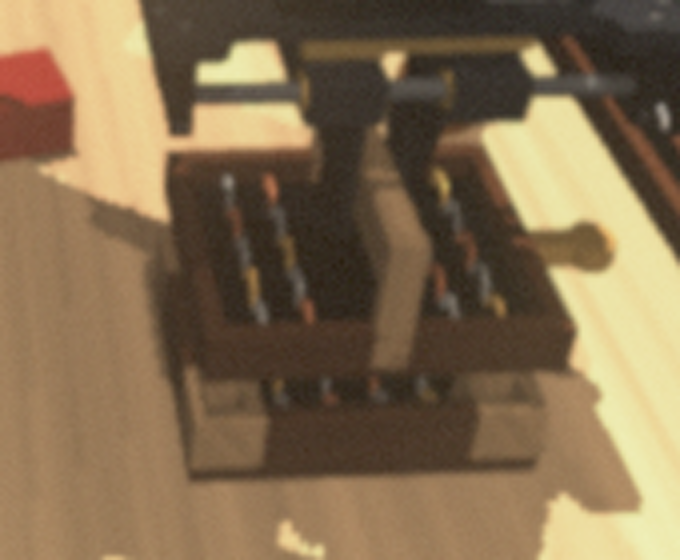

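View pics/w6.png

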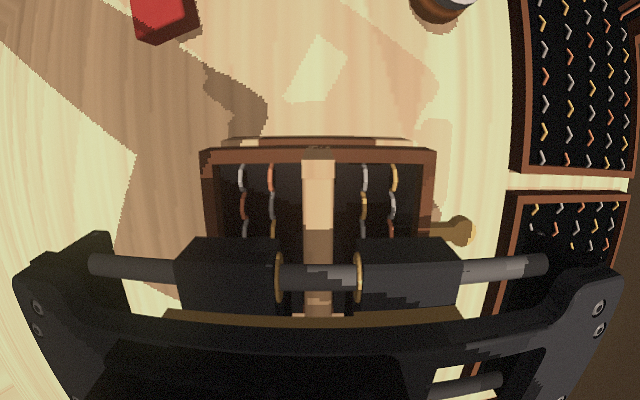

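In the wrist view the bottom tray's far rim spans about columns 225–415 behind the carried tray at 201–435, so both are centred near 319. I'll check the offset in numbers.

Run:
```python
from h import *
z=np.load('pics/w6.npz');d,p,R=z['d'],z['p'],z['R'];Q=wcloud(d,p,R)
e=Q-p;ex=e@R[:,0];ey=e@R[:,1];Z=Q[...,2]
for nm,zc in(('carry',p[2]-.011),('bottom',.034)):
    m=(abs(Z-zc)<.004)&(abs(ey)<.085)&(ex<.08)&(ex>.02)
    far=m&(ex>.045)
    print(nm,m.sum(),'ey',np.round(np.percentile(ey[far],[0,.5,99.5,100])*1e3,1),'ex max',np.round(np.percentile(ex[m],[99,99.8,100])*1e3,1),np.median(Z[m]))
    # far-edge slope
    v=[(np.mean([a,a+.01]),np.percentile(ex[m&(ey>a)&(ey<a+.01)],99)*1e3) for a in np.arange(-.06,.06,.02) if (m&(ey>a)&(ey<a+.01)).sum()>5];print(np.round([x[1] for x in v],1))
    pts=np.c_[Q[m][:,:2]]*1000
    print('world',cv2.minAreaRect(pts.astype(np.float32)))
s=bot.read_state();print(s['position'])
```

```text
carry 4903 ey [-70.6 -69.9  69.   70.2] ex max [54.8 54.9 55. ] 0.08097748439290542
[54.7 54.5 54.7 54.7 54.8 54.8]
world ((570.264892578125, -143.2957763671875), (34.94026565551758, 140.98452758789062), 89.17762756347656)
bottom 1116 ey [-70.7 -69.8  68.3  68.9] ex max [56.5 56.6 56.6] 0.03504201062876821
[56.2 56.4 56.1 56.1 56.3 56.6]
world ((569.9498901367188, -126.32085418701172), (4.278322219848633, 139.58416748046875), 89.1658706665039)
[ 0.5698577  -0.18070124  0.09032716]
```

The bottom tray is +1.6 mm in tool x and -0.5 mm in y from the carried one, with the same yaw. This agrees with the pose plan (1.4, -0.7).

Request:
servo_tool(increments=[[1,[1.5,-0.6,0],0],[1,[0,0,4],0],[1,[0,0,4],0],[1,[0,0,0],0],[1,[0,0,0],0]])

```text
time_s: 14.85
position: [0.569, -0.1791, 0.0817]
tcp_rot: [[0.015, 1.0, -0.0], [1.0, -0.015, 0.0], [0.0, -0.0, -1.0]]
force: [0.6, -0.2, -4.6]
opening: 0.16
```

Run:
```python
from h import *
s=bot.read_state();print(s['time_s'],s['position'],np.round(s['tcp_rot'],4).tolist(),s['force'],s['opening'])
im,d=bot.capture('wrist');p=np.array(s['position']);R=np.array(s['tcp_rot']);Q=wcloud(d,p,R)
e=Q-p;ex=e@R[:,0];ey=e@R[:,1];Z=Q[...,2]
for nm,zc in(('carry',p[2]-.011),('bottom',.034)):
    m=(abs(Z-zc)<.004)&(abs(ey)<.085)&(ex<.08)&(ex>.02);far=m&(ex>.045)
    print(nm,'ey',np.round(np.percentile(ey[far],[0,.5,99.5,100])*1e3,1),'ex',np.round(np.percentile(ex[m],[99,99.8,100])*1e3,1))
```

```text
14.85 [ 0.56898695 -0.17907763  0.08171853] [[0.0148, 0.9999, -0.0001], [0.9999, -0.0148, 0.0001], [0.0001, -0.0001, -1.0]] [ 0.6364071  -0.1993404  -4.62807453] 0.15962118252188676
carry ey [-70.8 -69.8  69.   70.2] ex [54.8 54.9 55. ]
bottom ey [-69.4 -68.6  69.3  70.4] ex [55.1 55.2 55.3]
```

Request:
servo_tool(increments=[[1,[0.3,0.4,2],0],[1,[0,0,2.5],0],[1,[0,0,2],0],[1,[0,0,0],0]])

```text
time_s: 15.4
position: [0.5692, -0.1786, 0.075]
tcp_rot: [[0.015, 1.0, -0.001], [1.0, -0.015, 0.0], [0.0, -0.001, -1.0]]
force: [-0.1, -0.3, -3.5]
opening: 0.157
```

No contact force and already about 2 mm below the rim level, so the lugs are entering the sockets. I'll continue down.

Request:
servo_tool(increments=[[1,[0,0,2],0],[1,[0,0,2],0],[1,[0,0,0],0]])

```text
time_s: 15.78
position: [0.5692, -0.1787, 0.0711]
tcp_rot: [[0.015, 1.0, -0.0], [1.0, -0.015, 0.0], [0.0, -0.0, -1.0]]
force: [-0.5, 0.6, -3.8]
opening: 0.157
```

Request:
servo_tool(increments=[[1,[0,0,2],0],[1,[0,0,1.5],0],[1,[0,0,0],0]])

```text
time_s: 16.15
position: [0.5693, -0.1787, 0.0677]
tcp_rot: [[0.015, 1.0, -0.0], [1.0, -0.015, 0.0], [0.0, -0.0, -1.0]]
force: [-0.6, -0.6, -3.6]
opening: 0.155
```

Request:
servo_tool(increments=[[1,[0,0,1.5],0],[1,[0,0,0],0],[1,[0,0,0],0]])

```text
time_s: 16.52
position: [0.5695, -0.1788, 0.0664]
tcp_rot: [[0.015, 1.0, 0.0], [1.0, -0.015, -0.0], [-0.0, 0.0, -1.0]]
force: [-0.6, 0.4, -2.2]
opening: 0.157
```

Request:
servo_tool(increments=[[1,[0,0,0.8],0],[1,[0,0,0],0]])

```text
time_s: 16.77
position: [0.5694, -0.1788, 0.0662]
tcp_rot: [[0.015, 1.0, 0.0], [1.0, -0.015, -0.0], [-0.0, 0.0, -1.0]]
force: [-2.5, 0.6, 2.8]
opening: 0.156
```

Run:
```python
from h import *
s=bot.read_state()
im,d=bot.capture('side');cv2.imwrite('pics/s7.png',cv2.resize(im[220:360,310:480],None,fx=4,fy=4,interpolation=cv2.INTER_CUBIC))
im,d=bot.capture('wrist');p=np.array(s['position']);R=np.array(s['tcp_rot']);Q=wcloud(d,p,R);cv2.imwrite('pics/w7.png',im)
e=Q-p;ex=e@R[:,0];ey=e@R[:,1];Z=Q[...,2]
m=(ex>.051)&(ex<.054)
for a in(-.068,-.05,-.03,.03,.05,.065): print(a,np.round(np.median(Z[m&(abs(ey-a)<.004)]),4))
```

```text
-0.068 0.0569
-0.05 0.0571
-0.03 0.0571
0.03 0.057
0.05 0.0569
0.065 0.0568
```

View pics/s7.png

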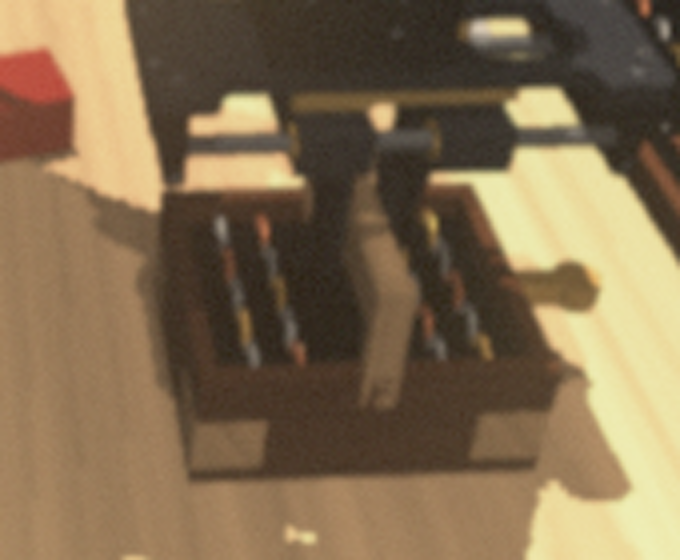

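It sits home. No gap shows between the trays above the pale corners at crop (230,440) and (512,430), the rim is level at 57 mm against 56 expected, and the force now pushes up. I'll release and withdraw.

Request:
servo_tool(increments=[[0.7,[0,0,0],0],[0.5,[0,0,0],0],[0.5,[0,0,0],0],[0.5,[0,0,0],0]])

```text
time_s: 17.38
position: [0.5695, -0.1788, 0.0654]
tcp_rot: [[0.015, 1.0, 0.0], [1.0, -0.015, -0.0], [-0.0, 0.0, -1.0]]
force: [0.4, 0.3, -0.3]
opening: 0.476
```

Request:
servo_tool(increments=[[0.5,[0,0,-5],0],[0.5,[0,0,-10],0],[0.5,[0,0,-25],0],[0.5,[0,0,-40],0],[0.5,[0,0,-40],0]])

```text
time_s: 18.0
position: [0.5693, -0.1787, 0.1873]
tcp_rot: [[0.015, 1.0, 0.0], [1.0, -0.015, -0.0], [-0.0, 0.0, -1.0]]
force: [0.3, -0.2, -1.0]
opening: 0.496
```

Request:
servo_tool(increments=[[0.5,[0,0,-20],0],[0.5,[0,0,0],0],[0.5,[0,0,0],0]])

```text
time_s: 18.38
position: [0.5687, -0.1784, 0.205]
tcp_rot: [[0.015, 1.0, -0.001], [1.0, -0.015, 0.001], [0.001, -0.001, -1.0]]
force: [0.5, 1.3, 0.5]
opening: 0.5
```

Run:
```python
from h import *
s=bot.read_state();print(s['time_s'],s['position'],s['force'],s['opening'])
im,d=bot.capture('side');cv2.imwrite('pics/s8.png',cv2.resize(im[130:350,260:480],None,fx=2.7,fy=2.7,interpolation=cv2.INTER_CUBIC))
im,d=bot.capture('wrist');p=np.array(s['position']);R=np.array(s['tcp_rot']);Q=wcloud(d,p,R);cv2.imwrite('pics/w8.png',im)
Z=Q[...,2];near=np.hypot(Q[...,0]-.5692,Q[...,1]+.1797)<.11
for lo,hi in((.05,.062),(.09,.11)):
    m=near&(Z>lo)&(Z<hi);print(cv2.minAreaRect(Q[m][:,:2].astype(np.float32)*1000),np.median(Z[m]))
    c=np.linalg.lstsq(np.c_[Q[m][:,:2],np.ones(m.sum())],Z[m],rcond=None)[0];print('slope',c[:2])
```

```text
18.375 [ 0.56873679 -0.17840858  0.20498101] [0.47987814 1.28190813 0.45057317] 0.4995842768449653
((587.760986328125, -179.49044799804688), (110.12596893310547, 177.43150329589844), 89.17691802978516) 0.05707896432525167
slope [-0.00743377  0.00760213]
((569.703857421875, -179.6192169189453), (111.05284881591797, 14.163162231445312), 89.07170867919922) 0.10047267501875551
slope [-0.00414086 -0.00418947]
```

View pics/s8.png

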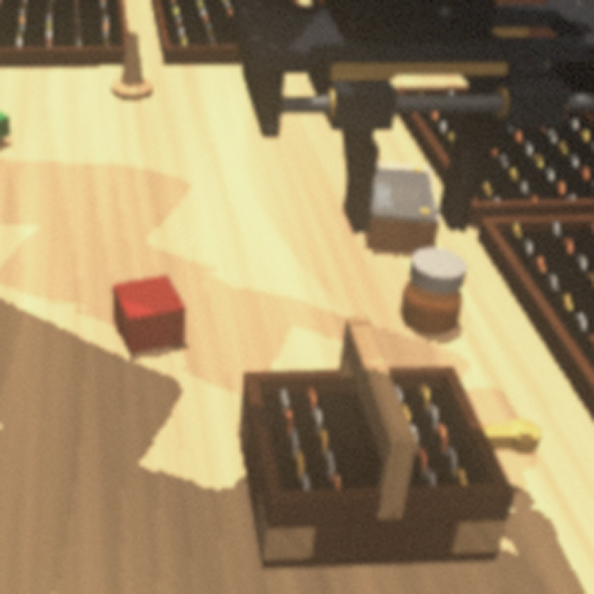

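View pics/w8.png

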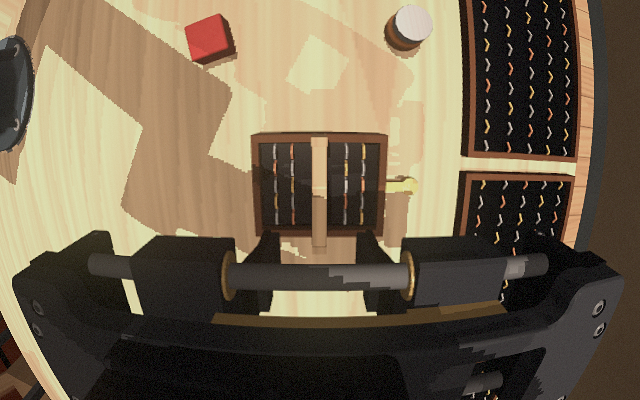

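The stack sits flush at wrist (319,185) with the rings in place. The bar centre is (0.5697, -0.1796), within 0.5 mm of the bottom tray's original centre. The bar top is at 100 mm against 99 expected, and the jar, box, cone and catch are where they were.

```bash
python3 -c "
from rig import bot
print(bot.hand_in())"
```

```text
the job is handed in; nothing more can be done
None
```

The ring tray is out of the catch and stacked fully home on the bottom tray. I handed the job in at about 18.5 s of the 48 s allowed.

- **Pulling it out:** I gripped the handle and pulled level and straight back. Readings peaked at about 16 N before the rollers let go, and the tool tilted about 1.1° under that load. It was level again once the tongue was clear.
- **Stacking it:** I lifted the tray, carried it over level, and corrected about 1.5 mm of offset with the wrist camera. I lowered it with the tongue toward +x until contact, and released only after the side picture showed no gap.
- **Last checks:** The bar's centre ended within 0.5 mm of where the bottom tray's centre had been. The bar top and rim measured 100 mm and 57 mm, each 1 mm above the expected 99 mm and 56 mm; the wrist camera's other heights also read up to about 1 mm high. The two final tilt fits from depth gave 0.4–0.6°, though the rim one included the tongue. The rim heights just before release were level to 0.3 mm.
- **Everything else:** The rings show in place, and the bystanders looked unmoved in the final pictures. The green tray was never approached. I did not look again after withdrawing the gripper and taking those pictures.

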